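# Clamp the capacitor and slide the power module home

## Robot

A 7-joint arm with a two-finger parallel gripper is mounted at the origin on the work surface. World frame = base frame: x ahead of the robot, y to its left, z up, the work surface at z = 0. Lengths are in mm, angles in rad, forces in N, time in s.
With the tool pointing down it reaches from about 425 to 975 mm from the base axis. Payload 16.7 kg.
Tool frame: the origin (TCP) lies at the very end of the fingers, on their centre line; the grasp point (between the pads) lies 19 mm behind it; z points along the fingers, y is the direction in which the jaws open and shut (so a half turn about z gives the same grasp; the last joint's range is limited). The gripper opens to 85 mm and grips with 20 to 120 N. Pads are 22 mm wide; open, the fingers measure 114 mm over their backs; the gripper's body (76 mm by 85 mm) begins 54 mm behind the grasp point. The pads swing forward as they close: fully open they stand 13 mm farther back than shut.
Start: joints at [1.04, 0.426, 0.074, 1.606, -0.034, 1.111, -0.067], TCP at [251.466, -626.371, 231.302] pointing down, gripper open.
Joint ranges: [-2.85, 2.85], [-0.5, 2.14], [-1.23, 1.37], [0.21, 2.46], [-1.02, 4.16], [0.16, 2.05], [-2.73, 2.73]. Speed limits (rad/s): [1.89, 1.89, 2.39, 2.39, 3.01, 3.01, 3.01].

## Interface

Orientations are given as a 3x3 rotation matrix whose columns are the frame's x, y, z axes.
In Python, from cell import robot, snapshot, camera_params, nets gives the robot as it stands.
- The arm moves only by the shell command python3 -m pendant 'ROWS' [FORCE]. ROWS is JSON, a list of rows, each a list of 7 numbers: the opening, from 0 (shut) to 1 (fully open), then the shift along the tool's x, y, z in units of 0.05 m (1.0 is 0.05 m), then the turn, a rotation vector about the tool's x, y, z in units of 6 degrees (1.0 is 6 degrees). A call has 1 to 8 rows; each row shifts and turns the commanded pose from where the row before left it, along the tool's axes as they then stand; what a row does not reach is not made up. A row lasts 1/8 s, in which the tool goes at most 62.5 mm and 10.7 degrees, less where a joint would pass 70% of its speed; a pose out of reach is approached as far as the arm can. A call with a number of a shift or a turn outside -1 to 1 is refused whole. A call with a gripper value outside its range is refused whole. The fingers move at their own pace and stop on an object; FORCE is the grip in N (left out, the last holds). Time passes only in rows, so rows that do not move let the fingers close. It gives the time, the measured TCP pose, the force and the opening at its end, in the units of the state.
- robot.sense(): the state, without advancing time (a new reading comes with each control period).
- snapshot(name): name is "scene" or "top" or "wrist"; returns the picture (420x560x3 uint8, red, green, blue); there is no depth.
- camera_params(name): a dict with "intrinsics" (3x3 intrinsics, pixels), "origin" and "orientation" of the camera in the world; the wrist camera has in their place "tool_from_camera" (4x4, takes a point from camera to tool coordinates, whose origin is the TCP and whose axes are the flange's). Camera axes: x right, y up, looking along -z (the intrinsics and any distortion apply to the point x, -y, -z); pixel columns grow to the right and rows downward; lengths in mm; the calibration is good to about 2 mm. A picture is of the moment at which its call begins: read the wrist's pose just before it. camera_params takes no time and is no camera call.
- robot.finish_job(): hands the job in, once; it reports no verdict.
Trained networks look in the newest picture that a camera, given by its name, has taken for a name from the list of things; names that differ only in an ending like _2 or _b are one class to them, and where a whole thing is asked for, a point or a joint stands for the part that bears it (a point fixed in the world has none). Each returns a list of dicts, best first, with "p" (0 to 1); they miss things now and then, are a little off and sometimes report something else, mostly with a low value. They report only what shows in the picture. A call takes as long as a camera call. They do not tell look-alikes from the thing itself.
- nets.search_frame(camera, thing): "position" ([x, y, z] in mm, in world coordinates, good to about 4 mm: the middle of the surface that is visible of it).
- nets.regions_of(camera, thing): "mask" (420x560 bool, what is visible of it).
The state is a dict: "t": time; "qpos": joint angles; "joint_vel": joint speeds; "effort": joint torques, N m; "tcp_pos": TCP position; "tcp_rot": TCP orientation; "contact_force": force on the tool from outside, world axes, zero at the start; "wrist_torque": the same for the moment, N m; "gripper_width": finger opening in mm.
Only numpy, scipy, OpenCV 4.12 (cv2) and the standard library are available. Lean on these libraries where they do the work, as an engineer would, in place of code of your own. Each camera call takes 0.05 s, during which the arm holds its last target.

## Task

Take the wide U-clamp out of its stand and set it down over the lying capacitor of the power module, both legs through the two bracket holes, until its arch rests on the capacitor, and let go. Then push the module along its guide rails, at the middle of its upright rear plate because it jams when pushed off-centre, until it is fully home against the two rubber stops of the chassis. Leave the narrow clamp and the other things on the bench where they are.

Things in the scene. Friction and masses are not known exactly. Their poses are not given: they have to be found in the camera images.
- wide_clamp_grip (a point): Centre of the grip lug on top of the wide steel U-clamp (loose, 110 to 180 g). The lug is a flat block 14 thick (its x) x 28 wide (its y) x 26 high; grip it across the 14. The U lies in this y-z plane, z up. This point is 77 above the leg tips, 13 above the top of the arch and 23 above the arch's inside. The clamp is the same either way round.
- wide_clamp: The wide U-clamp: a U of 10 mm round bar, origin midway between its leg tips, z up, legs at y = +32 and -32 (64 apart, 74 over the outsides, 54 between), tips slightly tapered. It stands upright, legs 25 deep in its stand; draw it straight up.
- wide_clamp_stand: Black plastic block 42 (x) x 110 (y) x 32 high, fixed, origin at the centre of its underside; holds the wide clamp, whose legs stand in two holes along its y, 64 apart and 25 deep.
- module: Slide-in power module, aluminium plate 140 long (x -78 to +62), 104 wide, 0.5 to 0.95 kg. Origin on its underside, on the centre line, midway between the bracket holes; x forward to the stops, z up. A grey capacitor, 44 diameter, lies along x at y = 0, top at z = 62, x -50 to +50. Clamp fully down (arch on the capacitor, leg tips on the plate, z = 8): its lug centre is at (0, 0, 85) in this frame.
- bracket_top (a point): Point on the module midway between the two bracket holes, at the level of the steel cross bracket's top, 28 above the module's underside. Axes as the module. The vertical through holes, 13 diameter, are at y = +32 and -32, either side of the capacitor. The bracket is 10 thick with 10 free below it.
- push_face (a point): Middle of the rear face of the module's upright rear plate (100 wide, 40 high: 8 to 48 above the module's underside), at x = -78, z = 28 in the module. Push forward (module +x) here at y = 0, low down. The module slides with friction (3 to 8 N), stays where left, has 1.5 play at each side; its guide runners are only 44 long, so it twists and jams when pushed off-centre.
- chassis: Fixed aluminium base 340 (x) x 150 (y) x 12 high, origin at the centre of its underside, x the slide direction. The module slides on its top between two dark steel rails: lips at y = +-55.5, 27 above the bench, full length, holding it down; open behind the module. Fully home the module's origin is at x = +73 here (it starts at -70 to -45). End plate at x = 145, 57 high.
- end_stop (a point): Middle of the faces of the two round rubber stops (12 diameter, at y = +30 and -30), 18 above the bench, at x = 135 in the chassis frame.
- narrow_clamp_grip (a point): Centre of the grip lug (12 x 22 x 26 high) of the narrow U-clamp, of the same make but with legs only 42 apart (8 mm bar); too small for the capacitor. Stands in its own stand; leave it.
- narrow_clamp_stand: Black plastic block 42 (x) x 110 (y) x 32 high, fixed, origin at the centre of its underside; holds the narrow clamp. The two stands may change places.
- spray_can: Loose spray can, diameter 60, height 170, origin at the centre of its base; leave it.
- flux_bottle: Loose small bottle, diameter 36, height 75, origin at the centre of its base; leave it.
- screwdriver: Loose screwdriver about 170 long lying along its x, origin under its middle; leave it.
- circuit_board: Loose green circuit board 55 x 150 (x, y), up to 14 high, origin at the centre of its underside; leave it.
- meter: Loose yellow hand meter 75 x 150 x 42 high, origin at the centre of its underside; leave it.
Not all that is in view belongs to the job. Leave any blue look-alike of the wide_clamp alone.

How it is judged (in metres and radians):
On the way, in this order (a step that is already met when the one before it is completed fails the run):
1. the wide clamp is down over the capacitor, both legs through the bracket holes, released, the module not yet pushed home (z of wide_clamp_grip in the frame of module between 0.077 and 0.088 m and x of wide_clamp_grip in the frame of module between -0.006 and 0.006 m and y of wide_clamp_grip in the frame of module between -0.004 and 0.004 m and angle between the z axis of wide_clamp_grip and the z axis of module, either way round below 0.15 rad and x of module in the frame of chassis below 0.04 m and contact force between wide_clamp and the fingers below 0.2 N), for 0.2 s.
2. the module is home against the stops with the clamp still seated (z of wide_clamp_grip in the frame of module between 0.077 and 0.088 m and x of wide_clamp_grip in the frame of module between -0.006 and 0.006 m and y of wide_clamp_grip in the frame of module between -0.004 and 0.004 m and angle between the z axis of wide_clamp_grip and the z axis of module, either way round below 0.15 rad and x of module in the frame of chassis above 0.069 m), for 0.2 s.
At the end, for the whole second after the job is handed in: The wide clamp stands over the capacitor, legs through the bracket holes: its lug within 6 mm along and 4 mm across of its place over the bracket, upright within 0.15 rad, at most 3 mm above fully seated; the module is within 5 mm of the stops and at rest (z of wide_clamp_grip in the frame of module between 0.077 and 0.088 m and x of wide_clamp_grip in the frame of module between -0.006 and 0.006 m and y of wide_clamp_grip in the frame of module between -0.004 and 0.004 m and angle between the z axis of wide_clamp_grip and the z axis of module, either way round below 0.15 rad and x of module in the frame of chassis above 0.068 m and linear speed of module below 0.01 m/s); the robot touches nothing.
It fails at once if the narrow clamp is taken out or knocked (moved more than 40 mm) (distance of narrow_clamp_grip from where it was at the start of the episode above 0.04 m).
It fails at once if another loose thing on the bench is moved by more than 40 mm (distance of any of spray_can, flux_bottle, screwdriver, circuit_board, meter from where it was at the start of the episode above 0.04 m).
It also fails if it takes over 51 s, if anything falls off the work surface, if the arm or the gripper's body presses on something with over 40 N, if the wrist force passes 120 N, or if a joint passes its speed limit or range.

## Working session

There is one attempt and no reset: what is moved stays moved. The work goes in short steps, Python scripts to look and compute and a shell command to move; the robot and the scene stay as the last step left them, time stands still between calls to the robot, and variables do not carry over. Pictures are saved under pics/ and viewed, and the job is handed in when it is done.

```bash
ls; mkdir -p pics; python3 - <<'E'
from cell import robot, snapshot, camera_params, nets
import cv2,json
s=robot.sense()
print({k:(s[k]) for k in('t','tcp_pos','tcp_rot','gripper_width','contact_force')})
for c in("scene","top"):
    im=snapshot(c); cv2.imwrite(f"pics/{c}0.png",im[:,:,::-1])
    for th in("wide_clamp","wide_clamp_grip","module","bracket_top","push_face","chassis","end_stop","narrow_clamp_grip","wide_clamp_stand"):
        print(c,th,[( [round(float(v)) for v in d["position"]],round(d["p"],2)) for d in nets.search_frame(c,th)][:4])
    p=camera_params(c);print(p)
print(robot.sense()['t'])
E
```

```text
pics
{'t': 0.0, 'tcp_pos': array([ 251.27121025, -626.0282388 ,  230.6034697 ]), 'tcp_rot': array([[ 9.28020867e-01,  3.72527708e-01, -6.14368633e-04],
       [ 3.72528188e-01, -9.28020170e-01,  1.14620987e-03],
       [-1.43151548e-04, -1.29257631e-03, -9.99999154e-01]]), 'gripper_width': 85.5079922131649, 'contact_force': array([-0.43311777, -0.12765275, -0.00876654])}
scene wide_clamp [([840, -196, 61], 0.76), ([504, -162, 57], 0.75), ([610, -263, 72], 0.74), ([711, -433, 51], 0.59)]
scene wide_clamp_grip [([844, -192, 62], 0.72), ([608, -265, 67], 0.69), ([712, -433, 53], 0.65), ([389, -181, 61], 0.59)]
scene module [([589, 79, 41], 0.7)]
scene bracket_top [([593, 84, 41], 0.97)]
scene push_face [([587, 83, 45], 0.63)]
scene chassis [([600, 211, 11], 0.7)]
scene end_stop [([599, 207, 14], 0.88)]
scene narrow_clamp_grip [([600, 204, 15], 0.29), ([617, -262, 72], 0.25)]
scene wide_clamp_stand [([616, -264, 30], 0.92), ([771, -296, 26], 0.49), ([381, 133, 4], 0.33)]
{'intrinsics': array([[382.24313022,   0.        , 275.34674568],
       [  0.        , 382.24313022, 208.57171632],
 
[... 496 characters left out ...]
e [([565, 92, 34], 0.9)]
top bracket_top [([566, 90, 40], 0.85), ([434, -294, 86], 0.75)]
top push_face []
top chassis [([570, 208, 14], 0.88), ([556, -500, 31], 0.67)]
top end_stop [([566, 208, 13], 0.65)]
top narrow_clamp_grip [([432, -295, 87], 0.49)]
top wide_clamp_stand [([599, -259, 33], 0.89)]
{'intrinsics': array([[429.37397811,   0.        , 279.70237706],
       [  0.        , 429.37397811, 210.38097383],
       [  0.        ,   0.        ,   1.        ]]), 'origin': array([ 391.91538744,  -36.27313173, 1345.35146483]), 'orientation': array([[ 0.02742422,  0.98459366, -0.17269406],
       [-0.99952909,  0.02463023, -0.01830137],
       [-0.01376592,  0.17311464,  0.98480547]])}
1.0
```

View pics/scene0.png

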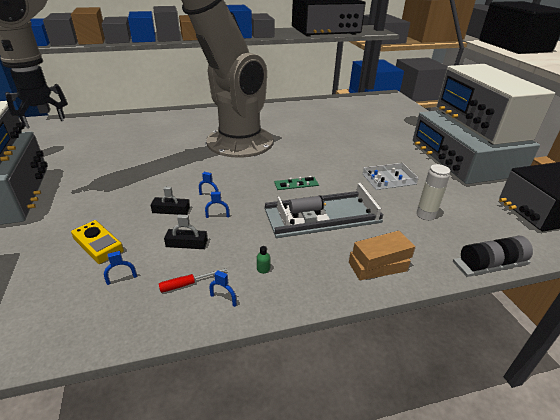

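View pics/top0.png

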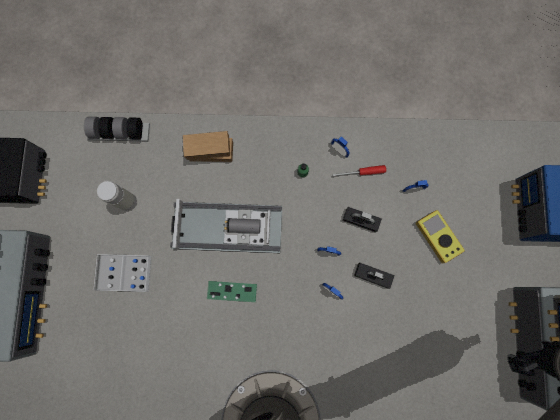

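The scene picture shows two steel clamps in black stands, at scene (170,200) and (186,235), which are top (374,275) and (361,218). There are four blue look-alikes. The chassis end plate is at top (178,225). Next I'll enlarge both stands and the module.

```bash
python3 - <<'E'
import cv2,numpy as np
s=cv2.imread("pics/scene0.png");t=cv2.imread("pics/top0.png")
a=cv2.resize(s[180:255,140:220],(400,375),interpolation=cv2.INTER_CUBIC)
b=cv2.resize(t[200:295,330:410],(320,380),interpolation=cv2.INTER_CUBIC)
c=np.zeros((380,720,3),np.uint8);c[:375,:400]=a;c[:,400:]=b
cv2.imwrite("pics/cropc.png",c)
cv2.imwrite("pics/cropm.png",cv2.resize(t[190:260,160:290],(780,420),interpolation=cv2.INTER_CUBIC))
E
```

```text
(no output)
```

View pics/cropc.png

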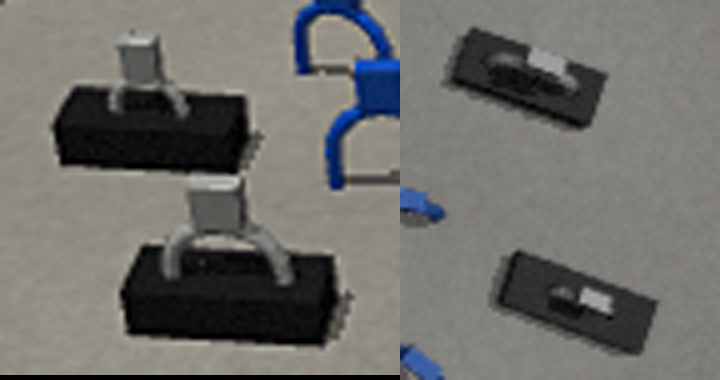

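View pics/cropm.png

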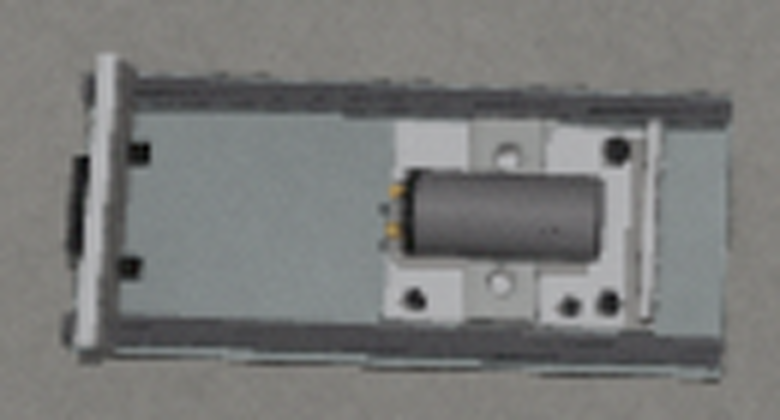

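```bash
cat > h.py <<'E'
import numpy as np
from cell import robot, snapshot, camera_params, nets
def cam(c,s=None):
    p=camera_params(c)
    if c=="wrist":
        T=np.array(p["tool_from_camera"]);R=s['tcp_rot']
        return p["intrinsics"],s['tcp_pos']+R@T[:3,3],R@T[:3,:3]
    return p["intrinsics"],p["origin"],p["orientation"]
def ray(C,u,v):
    K,o,R=C; d=np.array([(u-K[0,2])/K[0,0],-(v-K[1,2])/K[1,1],-1.]); return o,R@d
def onplane(C,u,v,z):
    o,d=ray(C,u,v); return o+d*(z-o[2])/d[2]
def proj(C,P):
    K,o,R=C; q=R.T@(np.asarray(P,float)-o); return np.array([K[0,2]+K[0,0]*q[0]/-q[2],K[1,2]+K[1,1]*(-q[1])/-q[2]])
E
python3 - <<'E'
from h import *
C=cam("top")
f=lambda u,v,z:onplane(C,u,v,z).round(1)
for u,v in((347.5,207),(381.5,218.2),(377,232.2),(342.5,221)): print(f(u,v,32))
# lug top (z=7+77+13=97) crop (548,56)
print('lug',f(330+148/4,200+58/4,97))
a,b=f(160+508/6,190+155/6,40),f(160+500/6,190+283/6,40);print('holes',a,b,np.linalg.norm(a-b),(a+b)/2)
print('rear plate top',f(160+656/6,190+122/6,60),f(160+646/6,190+320/6,60))
print(camera_params("wrist"))
E
```

```text
[ 638.1 -221.9   32. ]
[ 605.6 -326.6   32. ]
[ 561.7 -312.3   32. ]
[ 593.8 -206.5   32. ]
lug [ 605.  -269.9   97. ]
holes [601.1  95.5  40. ] [534.9  96.9  40. ] 66.21480197055645 [568.   96.2  40. ]
rear plate top [616.7  19.1  60. ] [516.1  21.   60. ]
{'intrinsics': array([[373.69459188,   0.        , 281.56532504],
       [  0.        , 373.69459188, 205.05993269],
       [  0.        ,   0.        ,   1.        ]]), 'tool_from_camera': array([[ 1.56401718e-04,  9.55532915e-01,  2.94884423e-01,
         7.42612169e+01],
       [ 9.99999753e-01, -3.51583599e-04,  6.08875910e-04,
         1.84153049e-01],
       [ 6.85477501e-04,  2.94884255e-01, -9.55532734e-01,
        -1.42996363e+02],
       [ 0.00000000e+00,  0.00000000e+00,  0.00000000e+00,
         1.00000000e+00]])}
```

Two steel U-clamps stand in black stands, at scene (170,200) and (186,235). The one at (186,235), top (361,218), is the wide clamp: in the enlarged crop its leg span is about 120 px against 75 px for the other. The blue ones are decoys. I'll go over it.

```bash
python3 -m pendant '[[1,1,-0.5,0,0,0,0],[1,1,-0.5,0,0,0,0],[1,1,-0.5,0,0,0,0],[1,1,-0.5,0,0,0,0],[1,1,-0.5,0,0,0,0],[1,1,-0.5,0,0,0,0],[1,1,-0.5,0,0,0,0],[1,0.6,0,0,0,0,0]]' && python3 -m pendant '[[1,0.6,0.06,0,0,0,-1],[1,0,0,0,0,0,-1],[1,0,0,0,0,0,-1],[1,0,0,0,0,0,-1],[1,0,0,0,0,0,-1],[1,0,0,0,0,0,-1],[1,0,0,0,0,0,-1],[1,0,0,0,0,0,-1]]'; python3 - <<'E'
from h import *
import cv2
s=robot.sense();im=snapshot("wrist");cv2.imwrite("pics/w1.png",im[:,:,::-1])
print(s['t'],s['tcp_pos'],s['tcp_rot'])
C=cam("wrist",s);print('lug proj',proj(C,[605,-270,97]))
E
```

```text
t: 2.0
tcp_pos: [540.9, -319.0, 231.7]
tcp_rot: [[0.927, 0.376, 0.001], [0.376, -0.927, 0.001], [0.001, -0.0, -1.0]]
contact_force: [0.3, -1.0, 0.4]
gripper_width: 85.3
t: 3.0
tcp_pos: [567.9, -314.1, 231.3]
tcp_rot: [[0.341, 0.94, -0.0], [0.94, -0.341, -0.0], [-0.0, -0.0, -1.0]]
contact_force: [-0.1, -0.4, 1.2]
gripper_width: 85.7
3.0 [ 567.85218111 -314.05281862  231.34181073] [[ 3.40884431e-01  9.40105209e-01 -6.12980537e-06]
 [ 9.40105209e-01 -3.40884431e-01 -5.99738324e-06]
 [-7.72772645e-06 -3.71824738e-06 -1.00000000e+00]]
lug proj [310.05736019 119.36040161]
```

View pics/w1.png

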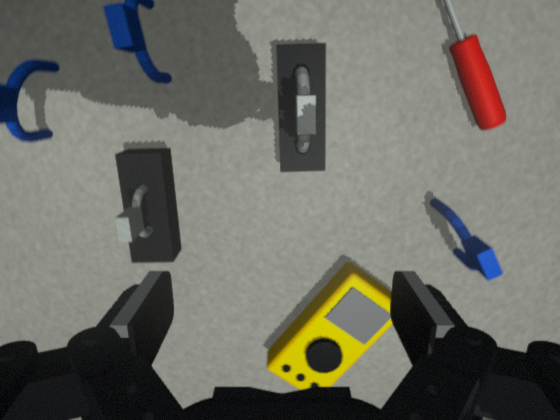

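The wrist picture shows the wide clamp at (305,112) in its stand, and the narrow clamp at (135,220) in its own. Now I'll enlarge it.

```bash
python3 - <<'E'
import cv2
t=cv2.imread("pics/w1.png")
cv2.imwrite("pics/w1c.png",cv2.resize(t[35:180,265:340],(310,600),interpolation=cv2.INTER_CUBIC))
E
```

```text
(no output)
```

View pics/w1c.png

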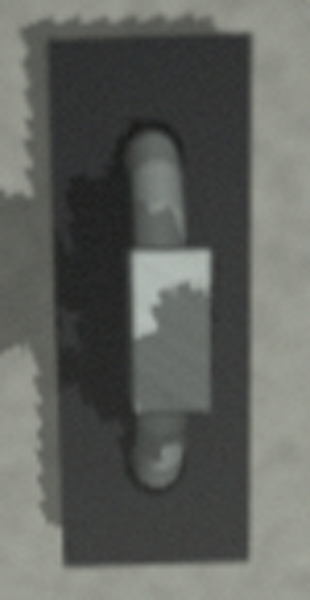

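```bash
python3 - <<'E'
from h import *
s=robot.sense();C=cam("wrist",s);q=lambda x,y:(265+x/4.133,35+y/4.138)
P=[onplane(C,*q(x,y),97) for x,y in((131,250),(211,250),(211,411),(131,411))]
for p in P: print(p.round(1))
print('lug',np.mean(P,0), 'sizes',np.linalg.norm(P[0]-P[1]),np.linalg.norm(P[1]-P[2]))
S=[onplane(C,*q(x,y),32) for x,y in((50,38),(250,38),(247,560),(64,565))]
for p in S: print(p.round(1))
c=np.mean(S,0);print('stand',c)
ydir=(S[0]+S[1]-S[2]-S[3]);print('yaw ydir',np.degrees(np.arctan2(ydir[1],ydir[0])))
ydir=(P[0]+P[1]-P[2]-P[3]);print('yaw lug',np.degrees(np.arctan2(ydir[1],ydir[0])))
R=s['tcp_rot'];print('tool x yaw',np.degrees(np.arctan2(R[1,0],R[0,0])))
print('delta tool', R.T@(np.mean(P,0)-s['tcp_pos']))
E
```

```text
[ 601.  -250.8   97. ]
[ 614.  -255.4   97. ]
[ 605.5 -281.5   97. ]
[ 592.1 -276.7   97. ]
lug [ 603.18269888 -266.1045871    97.        ] sizes 13.782929363952274 27.40252995367094
[ 601.  -207.5   32. ]
[ 639.5 -221.3   32. ]
[ 606.  -324.6   32. ]
[ 566.7 -311.8   32. ]
stand [ 603.30131018 -266.30163791   32.        ]
yaw ydir 71.92147777430658
yaw lug 71.50509762172781
tool x yaw 70.37691682032141
delta tool [ 57.04757435  17.17496574 134.31376864]
```

```bash
python3 -m pendant '[[1,0.57,0.17,0,0,0,0],[1,0.57,0.17,0.6,0,0,0],[1,0,0,0.6,0,0,-0.23],[1,0,0,0,0,0,0],[1,0,0,0,0,0,0]]'; python3 - <<'E'
from h import *
import cv2
s=robot.sense();im=snapshot("wrist");cv2.imwrite("pics/w2.png",im[:,:,::-1])
C=cam("wrist",s)
print(s['tcp_pos'],s['tcp_pos']-[603.2,-266.2,0])
R=s['tcp_rot'];a=np.radians(71.8);yd=np.array([np.cos(a),np.sin(a),0]);xd=np.array([np.sin(a),-np.cos(a),0])
im=im[:,:,::-1].copy()
for sx in(-7,7):
  for sy in(-14,14):
    u=proj(C,np.array([603.2,-266.2,97])+sx*xd+sy*yd);print(u);cv2.circle(im,tuple(int(round(x)) for x in u),2,(0,0,255),1)
cv2.imwrite("pics/w2.png",im)
E
```

```text
t: 3.68
tcp_pos: [603.8, -267.0, 172.5]
tcp_rot: [[0.323, 0.946, 0.001], [0.946, -0.323, -0.0], [-0.0, 0.001, -1.0]]
contact_force: [-0.6, -1.5, 0.4]
gripper_width: 85.6
[ 603.77168701 -266.98009081  172.50298889] [  0.57168701  -0.78009081 172.50298889]
[270.42420178 236.52156751]
[269.49612087 193.51413672]
[292.71515745 236.28360044]
[292.59848303 193.25964308]
```

View pics/w2.png

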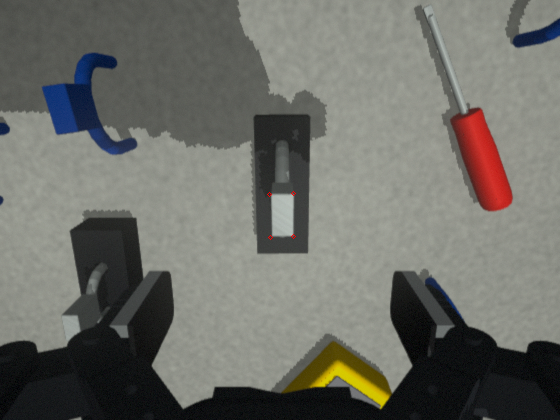

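The predicted lug corners fall on the lug at (282,215). Now I'll go down, grip and lift.

```bash
python3 -m pendant '[[1,0,0,0.5,0,0,0],[1,0,0,0.5,0,0,0],[1,0,0,0.5,0,0,0],[1,0,0,0.59,0,0,0],[1,0,0,0,0,0,0],[0,0,0,0,0,0,0],[0,0,0,0,0,0,0],[0,0,0,0,0,0,0]]' 60 && python3 -m pendant '[[0,0,0,0,0,0,0],[0,0,0,0,0,0,0],[0,0,0,0,0,0,0]]'
```

```text
t: 4.72
tcp_pos: [603.9, -266.6, 67.9]
tcp_rot: [[0.322, 0.947, 0.001], [0.947, -0.322, -0.001], [-0.0, 0.001, -1.0]]
contact_force: [-0.0, 0.5, -0.3]
gripper_width: 32.0
t: 5.1
tcp_pos: [603.8, -266.5, 67.5]
tcp_rot: [[0.321, 0.947, 0.001], [0.947, -0.321, -0.0], [-0.0, 0.001, -1.0]]
contact_force: [-0.8, 0.4, 6.8]
gripper_width: 13.4
```

```bash
python3 -m pendant '[[0,0,0,-0.15,0,0,0],[0,0,0,-0.3,0,0,0],[0,0,0,-0.5,0,0,0],[0,0,0,-0.6,0,0,0],[0,0,0,-0.6,0,0,0],[0,0,0,-0.65,0,0,0],[0,0,0,0,0,0,0]]'; python3 - <<'E'
from h import *
import cv2
s=robot.sense();im=snapshot("wrist");cv2.imwrite("pics/w3.png",im[:,:,::-1])
im=snapshot("scene");cv2.imwrite("pics/s3.png",cv2.resize(im[150:270,120:280,::-1],(640,480)))
print(s['tcp_pos'],s['gripper_width'])
E
```

```text
t: 5.98
tcp_pos: [604.7, -266.7, 210.6]
tcp_rot: [[0.322, 0.947, 0.005], [0.947, -0.322, -0.002], [-0.0, 0.005, -1.0]]
contact_force: [-0.1, -0.1, -2.2]
gripper_width: 13.0
[ 604.70242864 -266.71492653  210.56081078] 13.03464379750392
```

View pics/w3.png

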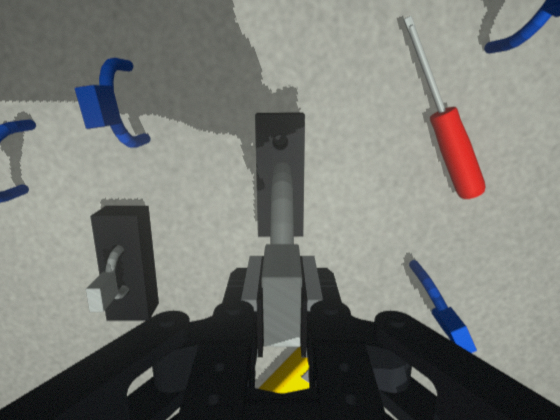

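View pics/s3.png

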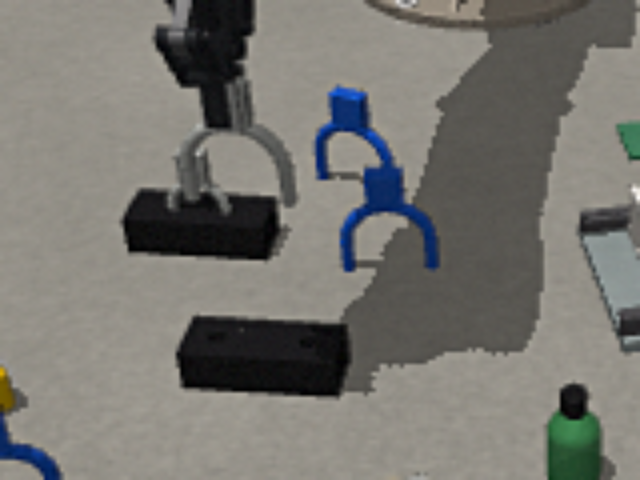

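```bash
python3 -m pendant '[[0,0.4,-0.34,0,0,0,0],[0,0.85,-0.74,0,0,0,0],[0,0.85,-0.74,0,0,0,0],[0,0.85,-0.74,0,0,0,0],[0,0.85,-0.74,0,0,0,0],[0,0.85,-0.74,0,0,0,0],[0,0.85,-0.74,0,0,0,0],[0,0.42,-0.34,0,0,0,0]]' && python3 -m pendant '[[0,0,0,0,0,0,1],[0,0,0,0,0,0,1],[0,0,0,0,0,0,1],[0,0,0,0,0,0,1],[0,0,0,0,0,0,1],[0,0,0,0,0,0,1],[0,0,0,0,0,0,1],[0,0,0,0,0,0,1]]' && python3 -m pendant '[[0,0,0,0,0,0,1],[0,0,0,0,0,0,1],[0,0,0,0,0,0,1],[0,0,0,0,0,0,1],[0,0,0,0,0,0,0],[0,0,0,0,0,0,0]]'; python3 - <<'E'
from h import *
import cv2
s=robot.sense();im=snapshot("wrist");cv2.imwrite("pics/w4.png",im[:,:,::-1])
print(s['t'],s['tcp_pos'],s['tcp_rot'],s['gripper_width'],s['qpos'])
E
```

```text
t: 7.08
tcp_pos: [454.3, 98.6, 206.3]
tcp_rot: [[0.319, 0.948, -0.001], [0.948, -0.319, -0.0], [-0.0, -0.001, -1.0]]
contact_force: [0.4, -0.2, -1.8]
gripper_width: 12.9
t: 8.07
tcp_pos: [455.5, 96.0, 206.1]
tcp_rot: [[0.92, 0.392, -0.002], [0.392, -0.92, -0.0], [-0.002, -0.0, -1.0]]
contact_force: [-0.1, -0.2, -1.6]
gripper_width: 13.1
t: 8.82
tcp_pos: [455.9, 96.2, 206.5]
tcp_rot: [[1.0, -0.01, -0.001], [-0.01, -1.0, -0.0], [-0.001, 0.0, -1.0]]
contact_force: [0.1, -0.4, -1.1]
gripper_width: 13.5
8.825 [455.88408181  96.17798817 206.49368101] [[ 9.99944879e-01 -1.04760611e-02 -7.00438993e-04]
 [-1.04761348e-02 -9.99945119e-01 -1.01693324e-04]
 [-6.99335207e-04  1.09025612e-04 -9.99999750e-01]] 13.52303206750652 [ 0.00411416  0.13261841 -0.37687439  2.065901    0.05950435  0.95380963
 -1.98551317]
```

View pics/w4.png

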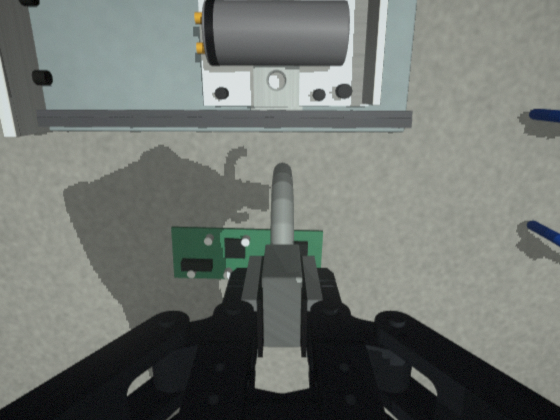

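The near hole is at (277,80) and the far one is just out of frame. I'll go 40 mm further forward.

```bash
python3 -m pendant '[[0,0.4,0,0,0,0,0],[0,0.4,0,0,0,0,0],[0,0,0,0,0,0,0],[0,0,0,0,0,0,0]]'; python3 - <<'E'
from h import *
import cv2
s=robot.sense();im=snapshot("wrist");cv2.imwrite("pics/w5.png",im[:,:,::-1])
print(s['t'],s['tcp_pos'],s['tcp_rot'],s['gripper_width'])
cv2.imwrite("pics/w5c.png",cv2.resize(im[0:200,170:430,::-1],(780,600),interpolation=cv2.INTER_CUBIC))
C=cam("wrist",s);print(proj(C,[568+33,95.5,40]),proj(C,[568-33,96.9,40]))
E
```

```text
t: 9.38
tcp_pos: [495.6, 95.7, 206.6]
tcp_rot: [[1.0, -0.012, -0.001], [-0.012, -1.0, -0.0], [-0.001, 0.0, -1.0]]
contact_force: [-0.2, -0.2, -1.5]
gripper_width: 13.1
9.375 [495.55261387  95.6961479  206.57756615] [[ 9.99924984e-01 -1.22220102e-02 -8.05450350e-04]
 [-1.22220530e-02 -9.99925307e-01 -4.82091723e-05]
 [-8.04800975e-04  5.80498128e-05 -9.99999674e-01]] 13.082669965028906
[279.65518966  47.08128516] [279.04010592 134.16024438]
```

View pics/w5c.png

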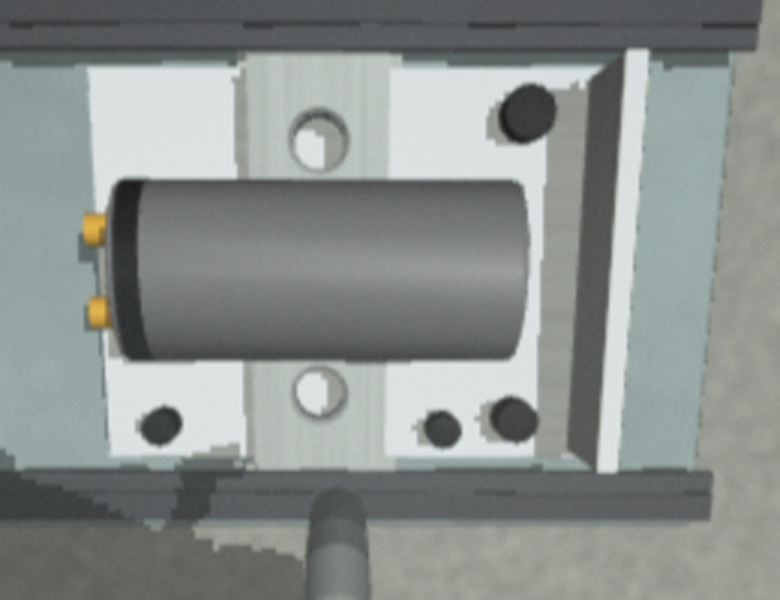

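```bash
python3 - <<'E'
from h import *
s=robot.sense();C=cam("wrist",s);q=lambda x,y:(170+x/3,y/3)
a=onplane(C,*q(319,140),40);b=onplane(C,*q(320,393),40)
print(a,b,np.linalg.norm(a-b),'mid',(a+b)/2,'yaw',np.degrees(np.arctan2(*(a-b)[[1,0]])))
p1,p2=onplane(C,*q(637,50),60),onplane(C,*q(608,470),60);print('plate',p1,p2,np.linalg.norm(p1-p2),np.degrees(np.arctan2(*(p1-p2)[[1,0]])))
R=s['tcp_rot'];print('toolyaw',np.degrees(np.arctan2(R[1,0],R[0,0])))
print('delta tool',R.T@((a+b)/2-s['tcp_pos']))
# rails lines near edge z 27
for y in (50,515): 
  r1,r2=onplane(C,*q(10,y),27),onplane(C,*q(700,y),27);print(r1,r2,np.degrees(np.arctan2(*(r1-r2)[[1,0]])))
E
```

```text
[601.3362393   98.05954615  40.        ] [537.56330085  98.82530954  40.        ] 63.77753579087172 mid [569.44977007  98.44242785  40.        ] yaw -0.6879548477452759
plate [617.88420106  23.12012428  60.        ] [519.00948827  23.97700813  60.        ] 98.87842574752791 -0.49653341466699663
toolyaw -0.7044689593160889
delta tool [ 73.9935577   -3.64044045 166.63342244]
[625.33713491 178.39088327  27.        ] [623.14136601  -1.40144621  27.        ] 89.30029252826915
[502.02716856 190.46075995  27.        ] [499.59083571 -11.79074818  27.        ] 89.30984525238564
```

```bash
python3 -m pendant '[[0,0.5,-0.03,0,0,0,0],[0,0.6,-0.04,0,0,0,0],[0,0.38,0,0.2,0,0,0],[0,0,0,0.5,0,0,0],[0,0,0,0.5,0,0,0],[0,0,0,0.5,0,0,0],[0,0,0,0,0,0,0],[0,0,0,0,0,0,0]]'; python3 - <<'E'
from h import *
import cv2
s=robot.sense();im=snapshot("wrist");im2=snapshot("scene")
print(s['t'],s['tcp_pos'],s['tcp_rot'],s['contact_force'],s['gripper_width'])
R=s['tcp_rot'];print(R.T@(np.array([569.45,98.44,40])-s['tcp_pos']))
cv2.imwrite("pics/w6.png",im[:,:,::-1])
cv2.imwrite("pics/s6.png",cv2.resize(im2[160:250,250:390,::-1],(784,504),interpolation=cv2.INTER_CUBIC))
E
```

```text
t: 10.42
tcp_pos: [570.5, 98.4, 122.9]
tcp_rot: [[1.0, -0.013, 0.001], [-0.013, -1.0, 0.0], [0.001, -0.0, -1.0]]
contact_force: [0.4, -0.1, -1.3]
gripper_width: 13.0
10.425 [570.46696636  98.44906403 122.8655754 ] [[ 9.99917607e-01 -1.28066492e-02  8.76937981e-04]
 [-1.28069060e-02 -9.99917947e-01  2.87868245e-04]
 [ 8.73179398e-04 -2.99075389e-04 -9.99999574e-01]] [ 0.42479429 -0.06181025 -1.2758746 ] 12.984277858362404
[-1.08912300e+00  4.68702752e-02  8.28646457e+01]
```

View pics/w6.png

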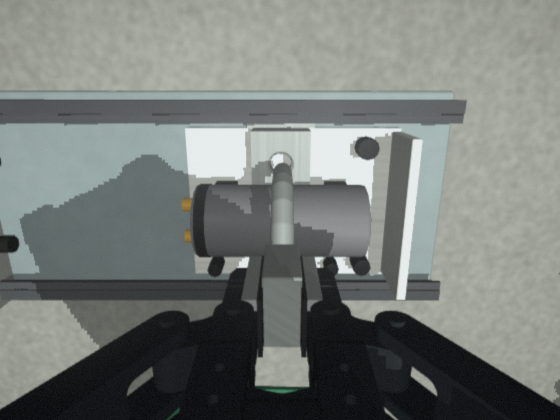

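View pics/s6.png

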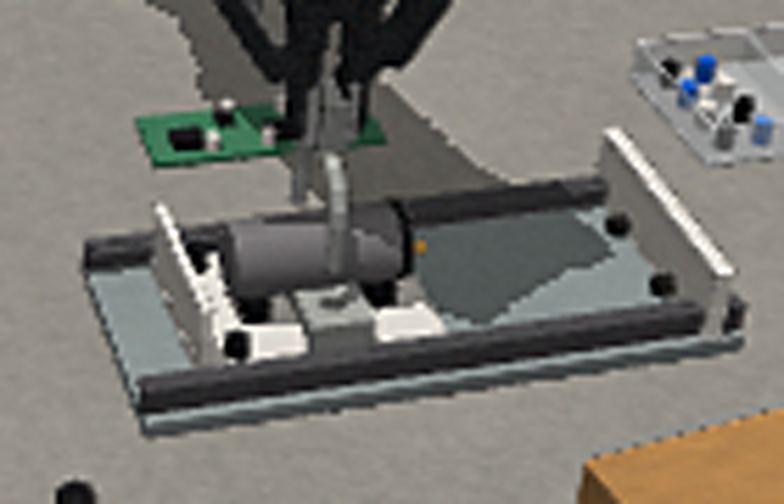

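The leg hangs right above the far hole at (281,160), and in the scene view too. I'll correct x by 1 mm and go down slowly, watching the force.

```bash
python3 -m pendant '[[0,-0.02,0,0.2,0,0,0],[0,0,0,0.2,0,0,0],[0,0,0,0.1,0,0,0],[0,0,0,0,0,0,0]]'; python3 - <<'E'
from h import *
import cv2
s=robot.sense();im=snapshot("wrist")
print(s['t'],s['tcp_pos'],s['contact_force'],s['wrist_torque'])
cv2.imwrite("pics/w7.png",cv2.resize(im[100:310,150:430,::-1],(800,600),interpolation=cv2.INTER_CUBIC))
E
```

```text
t: 11.02
tcp_pos: [568.9, 98.3, 96.2]
tcp_rot: [[1.0, -0.013, -0.001], [-0.013, -1.0, -0.0], [-0.001, 0.0, -1.0]]
contact_force: [-0.6, -0.0, -1.9]
gripper_width: 13.1
11.025 [568.90844375  98.2565112   96.22376037] [-0.62386239 -0.0275098  -1.9071523 ] [-0.02022609  0.05035815 -0.00515764]
```

View pics/w7.png

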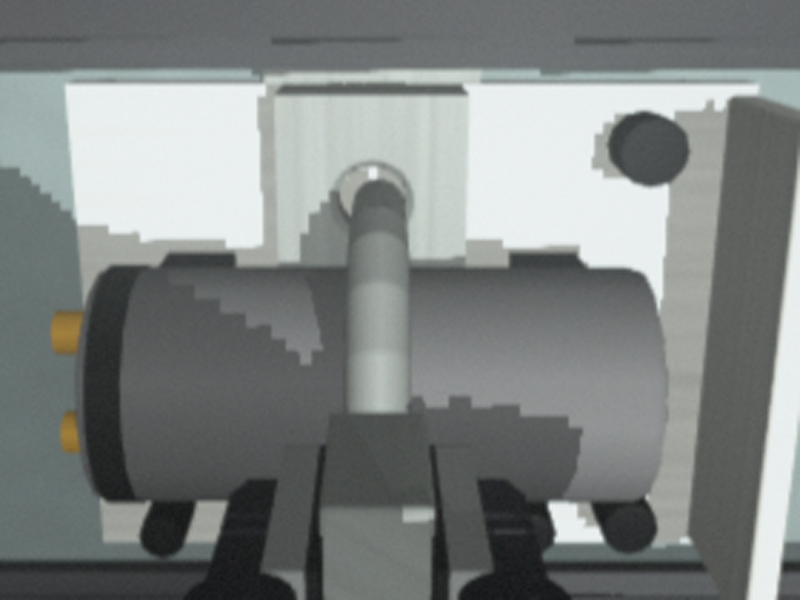

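There is no contact force and the far leg is in its hole at crop (376,190). I'll lower the rest.

```bash
python3 -m pendant '[[0,0,0,0.1,0,0,0],[0,0,0,0.1,0,0,0],[0,0,0,0.08,0,0,0],[0,0,0,0,0,0,0]]'
```

```text
t: 11.58
tcp_pos: [569.0, 98.2, 82.4]
tcp_rot: [[1.0, -0.013, -0.001], [-0.013, -1.0, -0.0], [-0.001, 0.0, -1.0]]
contact_force: [0.5, -0.5, -0.6]
gripper_width: 13.1
```

```bash
python3 -m pendant '[[0,0,0,0.03,0,0,0],[0,0,0,0.02,0,0,0],[0,0,0,0,0,0,0]]'
```

```text
t: 11.95
tcp_pos: [569.5, 98.4, 80.6]
tcp_rot: [[1.0, -0.013, 0.001], [-0.013, -1.0, 0.0], [0.001, -0.0, -1.0]]
contact_force: [-0.2, -1.1, 1.2]
gripper_width: 12.7
```

```bash
python3 -m pendant '[[0.5,0,0,0,0,0,0],[0.5,0,0,0,0,0,0],[0.5,0,0,0,0,0,0],[0.5,0,0,0,0,0,0]]'; python3 - <<'E'
from h import *
import cv2
s=robot.sense();im=snapshot("wrist");im2=snapshot("scene")
print(s['t'],s['tcp_pos'],s['contact_force'],s['gripper_width'])
cv2.imwrite("pics/w8.png",cv2.resize(im[100:310,150:430,::-1],(800,600),interpolation=cv2.INTER_CUBIC))
cv2.imwrite("pics/s8.png",cv2.resize(im2[160:250,250:390,::-1],(784,504),interpolation=cv2.INTER_CUBIC))
E
```

```text
t: 12.45
tcp_pos: [569.2, 98.3, 80.3]
tcp_rot: [[1.0, -0.013, 0.0], [-0.013, -1.0, 0.0], [0.0, -0.0, -1.0]]
contact_force: [0.1, 0.4, 0.0]
gripper_width: 43.0
12.45 [569.20834678  98.25376553  80.34790002] [0.07207644 0.39281054 0.03957579] 42.989322894525806
```

View pics/w8.png

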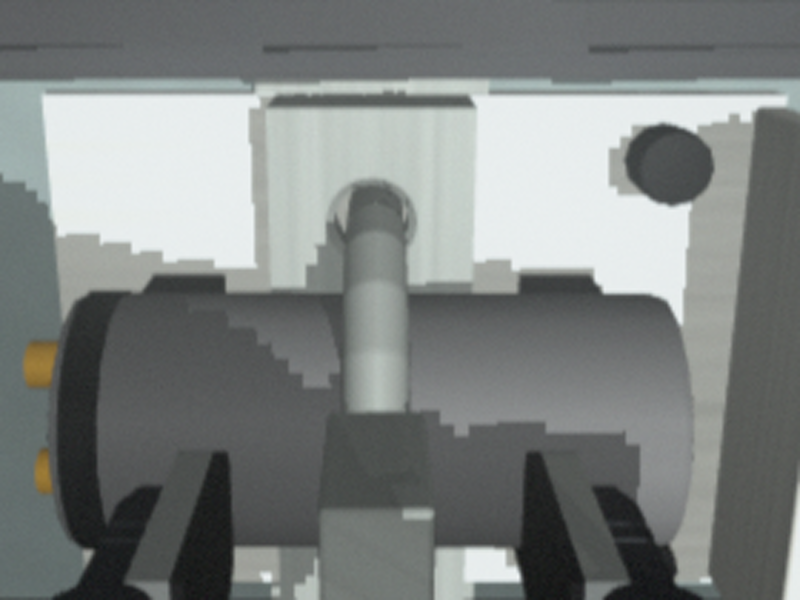

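View pics/s8.png

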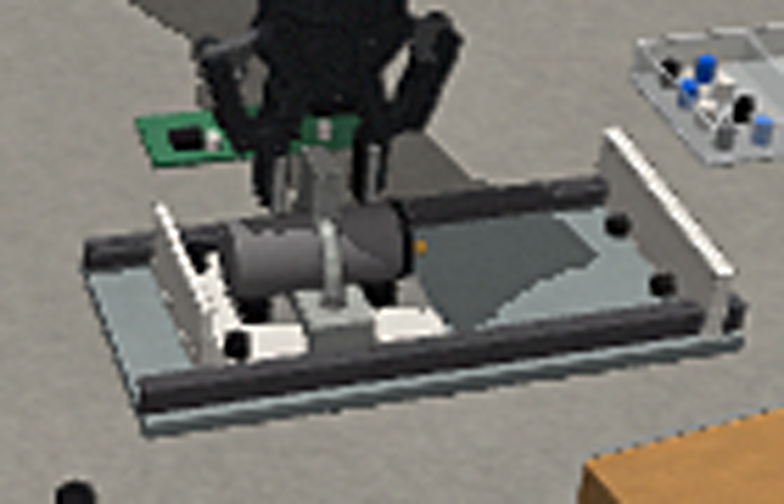

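The clamp is seated and released: the arch is on the capacitor at (330,250) in the scene crop, and the leg is in the hole. I'll retract straight up, then go behind the rear plate with the fingers shut.

```bash
python3 -m pendant '[[0.5,0,0,-0.3,0,0,0],[0.5,0,0,-0.6,0,0,0],[0.5,0,0,-0.8,0,0,0],[0,0,0,-0.5,0,0,0],[0,0,0.6,0,0,0,0],[0,0,0.8,0,0,0,0],[0,0,0.8,0,0,0,0],[0,0,0.27,0,0,0,0]]' && python3 -m pendant '[[0,0,0,0.5,0,0,0],[0,0,0,0.7,0,0,0],[0,0,0,0.7,0,0,0],[0,0,0,0.4,0,0,0],[0,0,0,0,0,0,0]]'; python3 - <<'E'
from h import *
import cv2
s=robot.sense();im=snapshot("wrist");im2=snapshot("scene")
print(s['t'],s['tcp_pos'],s['contact_force'],s['gripper_width'])
cv2.imwrite("pics/w9.png",im[:,:,::-1])
cv2.imwrite("pics/s9.png",cv2.resize(im2[160:250,250:390,::-1],(784,504),interpolation=cv2.INTER_CUBIC))
E
```

```text
t: 13.55
tcp_pos: [567.6, -27.9, 191.4]
tcp_rot: [[1.0, -0.016, 0.001], [-0.016, -1.0, -0.001], [0.001, 0.001, -1.0]]
contact_force: [1.0, 0.9, -0.3]
gripper_width: -0.2
t: 14.18
tcp_pos: [567.0, -24.5, 74.7]
tcp_rot: [[1.0, -0.012, -0.002], [-0.012, -1.0, 0.0], [-0.002, -0.0, -1.0]]
contact_force: [-0.6, 0.4, 0.7]
gripper_width: 0.2
14.175 [566.98803916 -24.53592088  74.73728918] [-0.61004881  0.41726456  0.68955145] 0.1954523291021173
```

View pics/w9.png

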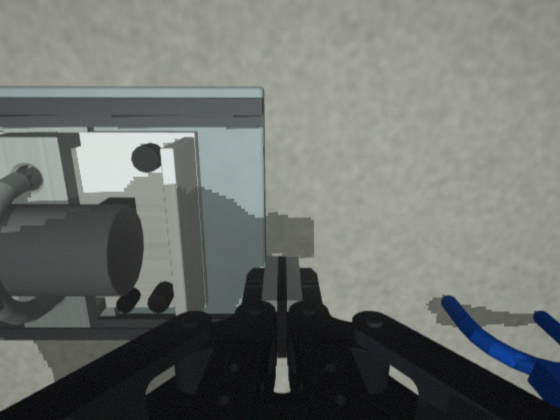

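View pics/s9.png

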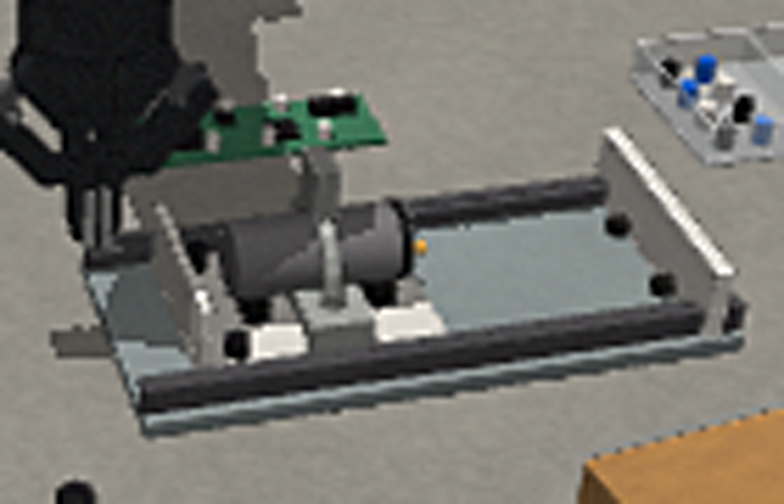

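```bash
python3 -m pendant '[[0,0.02,0,0.5,0,0,0],[0,0,0,0.5,0,0,0],[0,0,0,0,0,0,0],[0,0,-0.2,0,0,0,0],[0,0,-0.2,0,0,0,0],[0,0,-0.1,0,0,0,0],[0,0,0,0,0,0,0]]'
```

```text
t: 15.15
tcp_pos: [569.1, 0.4, 25.7]
tcp_rot: [[1.0, -0.012, 0.0], [-0.012, -1.0, 0.0], [0.0, -0.0, -1.0]]
contact_force: [0.3, -0.2, -0.5]
gripper_width: 0.3
```

```bash
python3 -m pendant '[[0,-0.01,-0.1,0,0,0,0],[0,0,-0.1,0,0,0,0],[0,0,-0.15,0,0,0,0],[0,0,-0.2,0,0,0,0],[0,0,-0.2,0,0,0,0],[0,0,-0.2,0,0,0,0]]'; python3 - <<'E'
from h import *
import cv2
s=robot.sense();im=snapshot("wrist");im2=snapshot("top")
print(s['t'],s['tcp_pos'],s['contact_force'],s['wrist_torque'])
cv2.imwrite("pics/w10.png",im[:,:,::-1])
cv2.imwrite("pics/t10.png",cv2.resize(im2[190:260,160:290,::-1],(780,420),interpolation=cv2.INTER_CUBIC))
E
```

```text
t: 15.9
tcp_pos: [569.0, 46.3, 25.3]
tcp_rot: [[1.0, -0.014, -0.0], [-0.014, -1.0, -0.001], [-0.0, 0.001, -1.0]]
contact_force: [0.4, -7.9, 1.8]
gripper_width: -0.2
15.9 [569.00723267  46.31381243  25.33877674] [ 0.43996335 -7.93744171  1.79355195] [-1.36914843  0.0042437  -0.03335476]
```

View pics/w10.png

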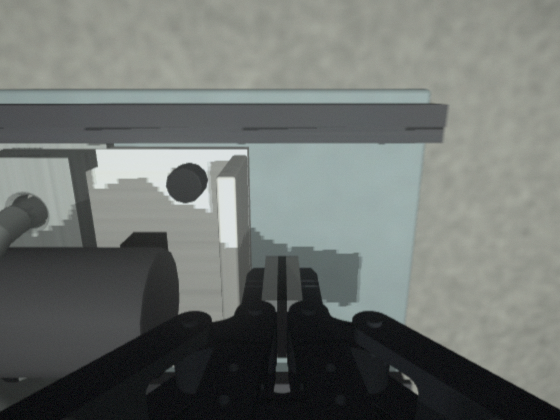

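View pics/t10.png

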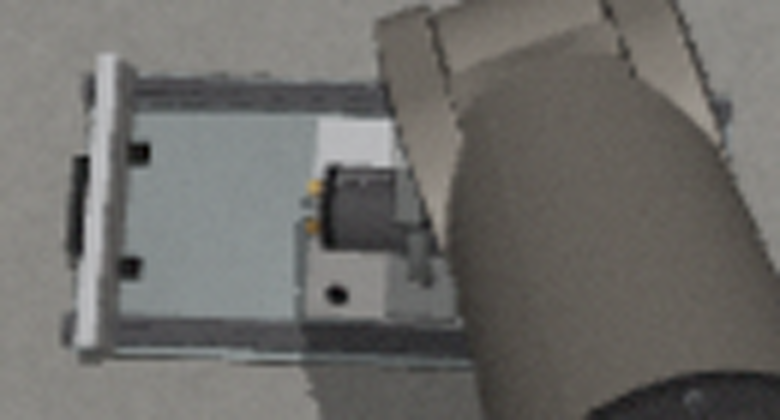

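The module is sliding straight, with about 8 N of force. In the top crop its front edge is at (308,220) and the stops are at (145,210), so about 80 mm remain.

```bash
python3 -m pendant '[[0,0,-0.2,0,0,0,0],[0,0,-0.2,0,0,0,0],[0,0,-0.2,0,0,0,0],[0,0,-0.2,0,0,0,0],[0,0,-0.2,0,0,0,0],[0,0,-0.2,0,0,0,0]]' && python3 -m pendant '[[0,0,-0.1,0,0,0,0],[0,0,-0.1,0,0,0,0]]'; python3 - <<'E'
from h import *
import cv2
im2=snapshot("top");s=robot.sense();print(s['wrist_torque'])
cv2.imwrite("pics/t11.png",cv2.resize(im2[190:260,160:290,::-1],(780,420),interpolation=cv2.INTER_CUBIC))
E
```

```text
t: 16.75
tcp_pos: [569.8, 106.1, 25.3]
tcp_rot: [[1.0, -0.014, -0.0], [-0.014, -1.0, -0.001], [-0.0, 0.001, -1.0]]
contact_force: [-0.6, -7.9, 2.5]
gripper_width: 0.2
t: 17.0
tcp_pos: [570.0, 115.9, 25.3]
tcp_rot: [[1.0, -0.014, -0.0], [-0.014, -1.0, -0.001], [-0.0, 0.001, -1.0]]
contact_force: [-0.1, -9.1, 2.5]
gripper_width: 0.1
[-1.03981774 -0.03064045 -0.01973126]
```

View pics/t11.png

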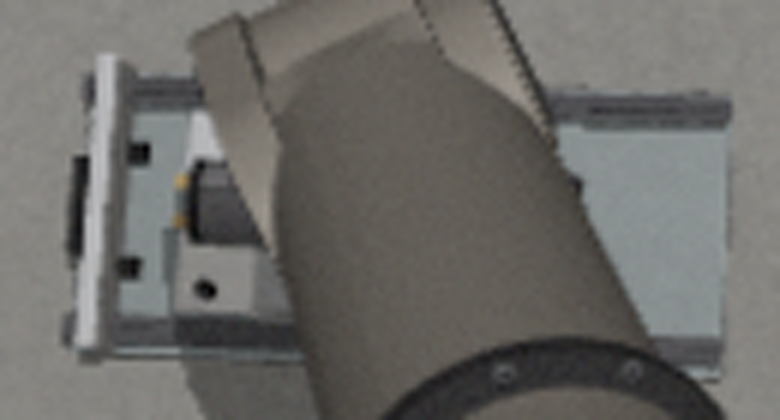

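```bash
python3 -m pendant '[[0,0,-0.1,0,0,0,0],[0,0,-0.1,0,0,0,0],[0,0,-0.06,0,0,0,0]]' && python3 -m pendant '[[0,0,-0.05,0,0,0,0],[0,0,-0.05,0,0,0,0]]'
```

```text
t: 17.42
tcp_pos: [570.1, 129.0, 25.2]
tcp_rot: [[1.0, -0.014, -0.0], [-0.014, -1.0, -0.001], [-0.0, 0.001, -1.0]]
contact_force: [-0.3, -7.8, 3.4]
gripper_width: -0.2
t: 17.68
tcp_pos: [570.2, 133.7, 25.3]
tcp_rot: [[1.0, -0.014, -0.0], [-0.014, -1.0, -0.001], [-0.0, 0.001, -1.0]]
contact_force: [-1.0, -7.6, 3.4]
gripper_width: 0.1
```

```bash
python3 -m pendant '[[0,0,-0.04,0,0,0,0]]' && python3 -m pendant '[[0,0,-0.04,0,0,0,0]]' && python3 -m pendant '[[0,0,-0.03,0,0,0,0]]'
```

```text
t: 17.8
tcp_pos: [570.2, 135.8, 25.3]
tcp_rot: [[1.0, -0.014, -0.0], [-0.014, -1.0, -0.001], [-0.0, 0.001, -1.0]]
contact_force: [0.4, -8.2, 3.1]
gripper_width: -0.2
t: 17.92
tcp_pos: [570.2, 136.6, 25.2]
tcp_rot: [[1.0, -0.015, -0.001], [-0.015, -1.0, -0.003], [-0.001, 0.003, -1.0]]
contact_force: [-0.9, -19.8, 8.4]
gripper_width: -0.1
t: 18.05
tcp_pos: [570.3, 136.7, 25.3]
tcp_rot: [[1.0, -0.016, -0.001], [-0.016, -1.0, -0.004], [-0.001, 0.004, -1.0]]
contact_force: [-0.9, -23.7, 9.9]
gripper_width: -0.1
```

```bash
python3 -m pendant '[[0,0,0,0,0,0,0],[0,0,0,0,0,0,0]]'; python3 - <<'E'
from h import *
import cv2,numpy as np
im2=snapshot("top");im=snapshot("scene")
a=cv2.resize(im2[190:260,160:260,::-1],(400,280),interpolation=cv2.INTER_CUBIC)
b=cv2.resize(im[160:250,250:390,::-1],(700,450),interpolation=cv2.INTER_CUBIC)
cv2.imwrite("pics/t12.png",a);cv2.imwrite("pics/s12.png",b)
E
```

```text
t: 18.3
tcp_pos: [570.3, 136.6, 25.3]
tcp_rot: [[1.0, -0.016, -0.001], [-0.016, -1.0, -0.004], [-0.001, 0.004, -1.0]]
contact_force: [-0.3, -19.6, 8.2]
gripper_width: -0.1
```

View pics/t12.png

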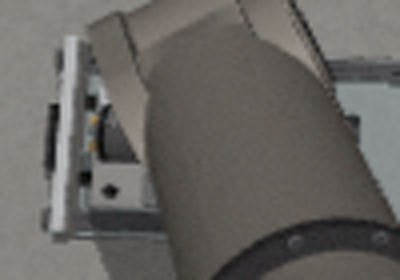

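View pics/s12.png

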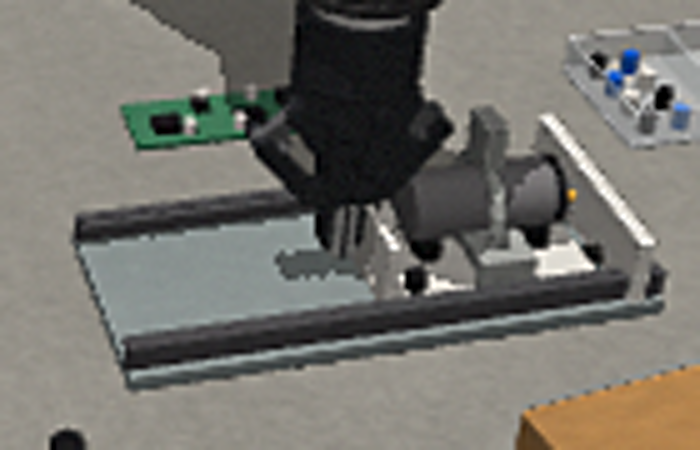

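The module looks home and the clamp is still seated. I'll back off, clear the view and verify.

```bash
python3 -m pendant '[[0,0,0.3,0,0,0,0],[0,0,0.6,0,0,0,0],[0,0,0.5,-0.4,0,0,0],[0,0,0.5,-0.8,0,0,0],[0,0,0.5,-0.8,0,0,0],[0,0,0.5,-0.8,0,0,0],[0,0,0.8,-0.5,0,0,0],[0,0,0.8,0,0,0,0]]'&& python3 -m pendant '[[0,0,0.9,0,0,0,0],[0,0,0.8,0,0,0,0],[0,0,0,0,0,0,0],[0,0,0,0,0,0,0]]'; python3 - <<'E'
from h import *
import cv2,numpy as np
im2=snapshot("top");im=snapshot("scene")
a=cv2.resize(im2[190:260,160:290,::-1],(780,420),interpolation=cv2.INTER_CUBIC)
b=cv2.resize(im[160:250,250:390,::-1],(784,504),interpolation=cv2.INTER_CUBIC)
cv2.imwrite("pics/t13.png",a);cv2.imwrite("pics/s13.png",b);print(robot.sense()['t'])
E
```

```text
t: 19.4
tcp_pos: [568.2, -85.6, 192.6]
tcp_rot: [[1.0, -0.013, 0.004], [-0.013, -1.0, -0.0], [0.004, 0.0, -1.0]]
contact_force: [0.4, 0.7, -0.6]
gripper_width: -0.2
t: 19.9
tcp_pos: [566.1, -168.7, 190.2]
tcp_rot: [[1.0, -0.013, -0.0], [-0.013, -1.0, 0.001], [-0.0, -0.001, -1.0]]
contact_force: [0.1, -0.4, -0.7]
gripper_width: 0.1
20.0
```

View pics/t13.png

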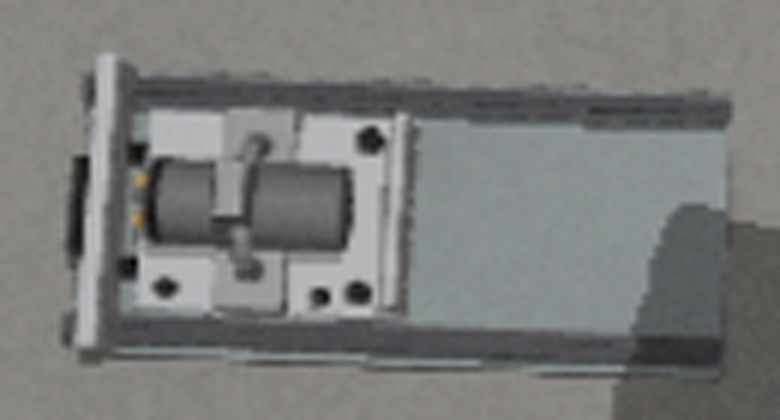

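View pics/s13.png

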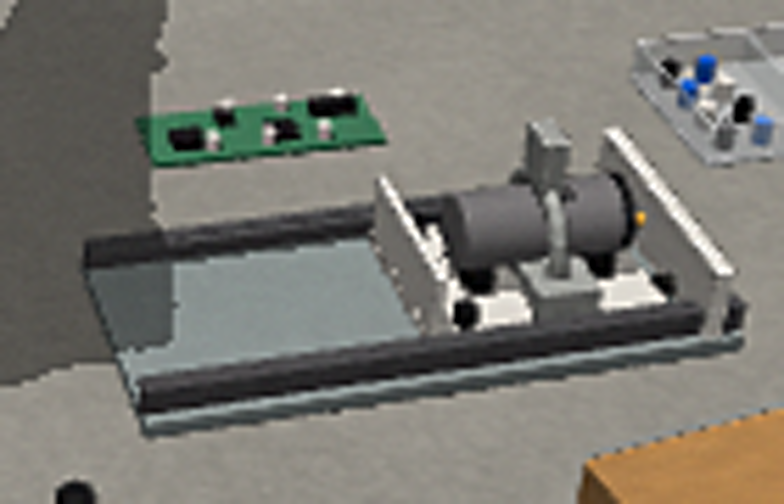

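```bash
python3 - <<'E'
from h import *
C=cam("top");f=lambda x,y,z:onplane(C,160+x/6,190+y/6,z)
print('plate rear',f(411,117,60),f(404,312,60));print('chassis rear',f(727,130,12),f(721,372,12))
print('end plate inner top',f(130,65,57),f(104,350,57))
print('lug',np.mean([f(x,y,110) for x,y in((221,160),(246,162),(241,214),(215,214))],0))
print('bracket edges mid (z40)',np.mean([f(x,y,40) for x,y in((227,110),(299,110),(286,313),(214,311))],0))
E
```

```text
plate rear [616.13569588 143.61256084  60.        ] [516.90951744 142.3515319   60.        ]
chassis rear [621.73301525 -16.22093453  12.        ] [494.80213222 -16.52690908  12.        ]
end plate inner top [640.0509843  289.25457448  57.        ] [494.18411846 292.56187598  57.        ]
lug [570.47217599 222.67635938 110.        ]
bracket edges mid (z40) [569.09426089 223.38465839  40.        ]
```

The position along the slide agrees to within a few mm, but the plate looks slightly twisted, by about 1°. I'll check the stops closely with the wrist camera.

```bash
python3 -m pendant '[[0,-0.2,-0.6,-0.2,0,0,0],[0,-0.2,-0.98,0,0,0,0],[0,-0.2,-0.98,0,0,0,0],[0,-0.2,-0.98,0,0,0,0],[0,-0.2,-0.98,0,0,0,0],[0,-0.2,-0.98,0,0,0,0],[0,-0.2,-0.98,0,0,0,0],[0,0,-0.98,0,0,0,0]]'&& python3 -m pendant '[[0,0,-0.6,0,0,0,0],[0,0,-0.3,0,0,0,0],[0,0,0,0,0,0,0],[0,0,0,0,0,0,0]]'; python3 - <<'E'
from h import *
import cv2
s=robot.sense();im=snapshot("wrist");cv2.imwrite("pics/w14.png",im[:,:,::-1]);print(s['tcp_pos'],s['tcp_rot'])
E
```

```text
t: 21.0
tcp_pos: [499.9, 207.2, 200.7]
tcp_rot: [[1.0, -0.011, 0.001], [-0.011, -1.0, 0.0], [0.001, -0.0, -1.0]]
contact_force: [0.2, -1.1, -0.0]
gripper_width: -0.4
t: 21.5
tcp_pos: [501.8, 248.3, 200.2]
tcp_rot: [[1.0, -0.014, -0.0], [-0.014, -1.0, -0.001], [-0.0, 0.001, -1.0]]
contact_force: [0.7, -0.4, 0.5]
gripper_width: -0.1
[501.82103114 248.28105852 200.24168881] [[ 9.99898519e-01 -1.42454749e-02 -1.38303915e-04]
 [-1.42455624e-02 -9.99898313e-01 -6.53994656e-04]
 [-1.28973387e-04  6.55898504e-04 -9.99999777e-01]]
```

View pics/w14.png

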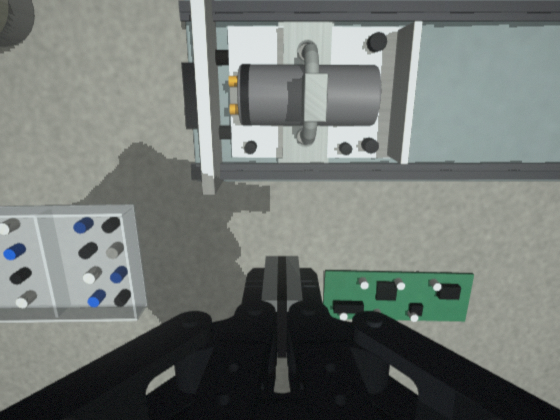

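```bash
python3 - <<'E'
import cv2
t=cv2.imread("pics/w14.png")
cv2.imwrite("pics/w14c.png",cv2.resize(t[0:200,180:430],(750,600),interpolation=cv2.INTER_CUBIC))
cv2.imwrite("pics/w14d.png",cv2.resize(t[10:185,180:270],(309,600),interpolation=cv2.INTER_CUBIC))
E
```

```text
(no output)
```

View pics/w14c.png

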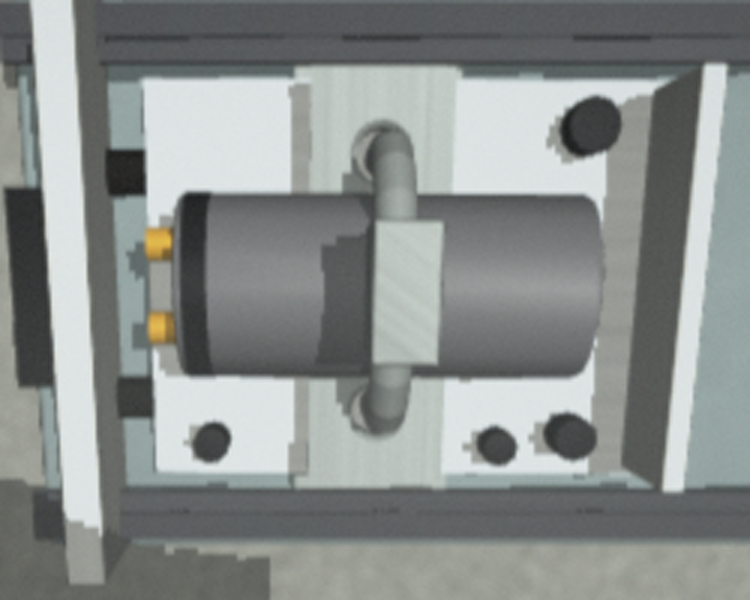

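View pics/w14d.png

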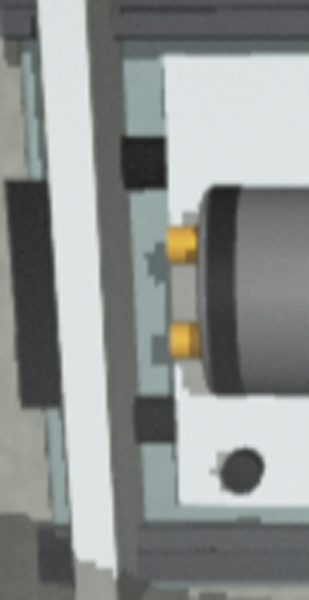

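Both rubber stops, at crop (145,160) and (155,418), touch the module's front edge with no gap, and the clamp is upright in both holes. I'll hand in.

```bash
python3 - <<'E'
from cell import robot
print(robot.finish_job(), robot.sense()['t'])
E
```

```text
the job is handed in; nothing more can be done
the job is handed in; nothing more can be done
```

I took the wide clamp out of its stand and set it over the capacitor with both legs through the bracket holes. I let go and backed off. Then I pushed the module at the middle of its rear plate, low down, until the force rose from about 8 N to about 24 N at the stops. I handed in after about 21.5 s of robot time; no verdict is reported.

**Last checks:**
- **Stops:** the final wrist picture shows both rubber stops against the module's front edge with no visible gap.
- **Clamp:** the arch is on the capacitor and both legs are in the holes. In the top picture the lug measures about 1 mm from the bracket centre both along and across.
- **Other things:** I moved nothing else. I did not measure the narrow clamp or the loose things again at the end.
- **Robot:** the arm was clear of everything when I handed in.

**One disagreement:** the low-resolution top picture put the module 2 to 5 mm short of home and twisted by about 1°. I took this as measuring error, because the closer wrist picture showed contact at both stops.

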